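Build the slat crib, then unlatch the press tongue and hold it over the crib

TASK

First finish the wooden crib: lay two of the loose slats crosswise on its two fixed runners, one flush with each end of the runners, and lay the third slat across the middle of those two, again crosswise, so that it runs the same way as the runners. Then pull the specimen press's latch tab sideways, away from the tongue, against its spring, lift the tongue off its ball with the latch tab and carry it over the crib. Finish while still holding it there, still and roughly level, a hand's breadth above the top slat with nothing else carrying it; do not knock the other things on the bench about.

Things in the scene. Friction and masses are not known exactly. Their poses are not given: they have to be found in the camera images.
- slat0_mid (a point): centre of a loose pale wooden slat, 110 x 22 x 14 mm (own x along its length, y across its width, z up), 24 g, lying flat on the bench; the three slats are alike and any one may go in any place
- slat1_mid (a point): centre of a loose pale wooden slat, 110 x 22 x 14 mm (own x along its length, y across its width, z up), 24 g, lying flat on the bench; the three slats are alike and any one may go in any place
- slat2_mid (a point): centre of a loose pale wooden slat, 110 x 22 x 14 mm (own x along its length, y across its width, z up), 24 g, lying flat on the bench; the three slats are alike and any one may go in any place
- slat0: the same slat (its slat0_mid point is 7 mm above this origin, which is the centre of its underside)
- slat1: the same slat (its slat1_mid point is 7 mm above this origin, which is the centre of its underside)
- slat2: the same slat (its slat2_mid point is 7 mm above this origin, which is the centre of its underside)
- crib: fixed crib foot: grey plate 110 x 110 x 8 mm with two wooden runners (98 x 22 x 14 mm) screwed on it along the crib's own x, centred at y = -38 and +38 mm, tops 22 mm above the bench. Origin: centre of the plate's underside, on the bench; z up
- end_near (a point): where the centre of a slat lies when it is laid crosswise (along the crib's y) flush with the runners' -x ends: 38 mm to -x of the crib's centre, 29 mm above the bench; axes as the crib's
- end_far (a point): the same for the runners' +x ends: 38 mm to +x of the crib's centre, 29 mm above the bench; axes as the crib's
- cap (a point): where the centre of the third slat lies when it rests across the middle of those two, along the crib's x: over the crib's centre, 43 mm above the bench (slat top then at 50 mm); axes as the crib's
- mount: fixed specimen press: grey base 205 x 76 x 10 mm, from 40 mm before to 165 mm behind the ball stud along its x; pile of pressed boards in the middle (top 45 mm), saddle post at x = +135 mm with two cheeks (tops at 80 mm) beside the tongue's bar. Origin: on the bench below the ball; x runs from ball to saddle, z up
- ball (a point): centre of the steel ball (diameter 30 mm, with a flat-bottomed collar, on a thin neck), 65 mm above the bench; its top is at 80 mm
- tongue: loose aluminium tongue, under 0.55 kg: coupler box 44 x 44 x 45 mm, open below, over the ball (seated: top 88, lower rim 43 mm above the bench), and a bar 26 x 14 mm running 150 mm along +x to the saddle; a rubber foot under the bar, 77 mm from the ball, ends 9 mm above rim level. Origin and axes as the mount's when seated. Locked until the latch is pulled; off the ball after a 37 mm rise
- tongue_mid (a point): a point inside the tongue near its balance point: 30 mm from the ball along the bar (tongue's x), on the middle line, 27 mm above the coupler's lower rim; axes as the tongue's
- latch_tab (a point): middle of the upper part of the latch tab: upright steel plate, 34 mm along the tongue's x, 6 mm thick along its y, 46 mm to the tongue's +y side of the ball when shut; top 128 mm above the bench, 40 mm above the coupler's top; this point is at 110 mm when seated. Axes as the tongue's. Pinch it from above across its thickness; the tongue can be lifted by it
- latch (a joint): how far the latch is pulled, m, along the tongue's +y: 0 shut, 0.022 at its stop. Its two prongs under the ball's collar are clear from 0.016 on. Spring: 3 N shut, 8.5 N at the stop; it returns when let go. Once the tongue is off the ball the spring draws the tongue sideways to the tab (latch shuts), which is harmless
- dish_a: bystander: covered glass dish, diameter 94 mm, 20 mm high, to be left alone
- dish_b: bystander: a second such dish
- vial: bystander: small amber bottle, diameter 36 mm, 70 mm high
- jar: bystander: glass jar, diameter 76 mm, 110 mm high
- spoon: bystander: steel spoon, 150 mm long, lying
- brush: bystander: brush, 160 mm long, lying
- carton: bystander: cardboard box 45 x 45 x 50 mm
Mind the look-alikes: they are no part of the job. What is shaped like the slat0 but green or red is not meant. Leave any orange look-alike of the slat1 alone.

How it is judged (in metres and radians):
On the way, in this order (a step that is already met when the one before it is completed fails the run):
1. two slats lie crosswise on the runners, at their ends, and are let go (((x of slat0_mid in the frame of end_near between -0.012 and 0.012 m and y of slat0_mid in the frame of end_near between -0.02 and 0.02 m and z of slat0_mid in the frame of end_near between -0.005 and 0.005 m and angle between the x axis of slat0_mid and the y axis of end_near, either way round below 0.2 rad) or (x of slat1_mid in the frame of end_near between -0.012 and 0.012 m and y of slat1_mid in the frame of end_near between -0.02 and 0.02 m and z of slat1_mid in the frame of end_near between -0.005 and 0.005 m and angle between the x axis of slat1_mid and the y axis of end_near, either way round below 0.2 rad) or (x of slat2_mid in the frame of end_near between -0.012 and 0.012 m and y of slat2_mid in the frame of end_near between -0.02 and 0.02 m and z of slat2_mid in the frame of end_near between -0.005 and 0.005 m and angle between the x axis of slat2_mid and the y axis of end_near, either way round below 0.2 rad)) and ((x of slat0_mid in the frame of end_far between -0.012 and 0.012 m and y of slat0_mid in the frame of end_far between -0.02 and 0.02 m and z of slat0_mid in the frame of end_far between -0.005 and 0.005 m and angle between the x axis of slat0_mid and the y axis of end_far, either way round below 0.2 rad) or (x of slat1_mid in the frame of end_far between -0.012 and 0.012 m and y of slat1_mid in the frame of end_far between -0.02 and 0.02 m and z of slat1_mid in the frame of end_far between -0.005 and 0.005 m and angle between the x axis of slat1_mid and the y axis of end_far, either way round below 0.2 rad) or (x of slat2_mid in the frame of end_far between -0.012 and 0.012 m and y of slat2_mid in the frame of end_far between -0.02 and 0.02 m and z of slat2_mid in the frame of end_far between -0.005 and 0.005 m and angle between the x axis of slat2_mid and the y axis of end_far, either way round below 0.2 rad)) and contact force between the fingers and slat0 below 0.3 N and contact force between the fingers and slat1 below 0.3 N and contact force between the fingers and slat2 below 0.3 N), for 0.2 s.
2. the third slat lies crosswise on those two, across the middle, and is let go (all of step 1 and ((x of slat0_mid in the frame of cap between -0.02 and 0.02 m and y of slat0_mid in the frame of cap between -0.015 and 0.015 m and z of slat0_mid in the frame of cap between -0.005 and 0.005 m and angle between the x axis of slat0_mid and the x axis of cap, either way round below 0.2 rad) or (x of slat1_mid in the frame of cap between -0.02 and 0.02 m and y of slat1_mid in the frame of cap between -0.015 and 0.015 m and z of slat1_mid in the frame of cap between -0.005 and 0.005 m and angle between the x axis of slat1_mid and the x axis of cap, either way round below 0.2 rad) or (x of slat2_mid in the frame of cap between -0.02 and 0.02 m and y of slat2_mid in the frame of cap between -0.015 and 0.015 m and z of slat2_mid in the frame of cap between -0.005 and 0.005 m and angle between the x axis of slat2_mid and the x axis of cap, either way round below 0.2 rad))), for 0.2 s.
3. the latch is pulled out while the tongue still sits on the ball (value of joint latch above 0.014 m and distance between tongue and mount below 0.012 m), for 0.1 s.
4. the tongue is lifted clear of the ball (height (world z) of tongue above 0.04 m and contact force between tongue and mount below 0.2 N), for 0.2 s.
At the end, for the whole second after the job is handed in: Slats flush with the runner ends (12 mm) and one on top across the middle (15 mm), centred to 20 mm, square to 0.2 rad, let go; tongue held still in the fingers, level to 0.35 rad, balance point within 60 mm of the crib centre and 125 mm or more above the bench, touching only the fingers (all of step 2 and height (world z) of tongue_mid above 0.125 m and horizontal distance between tongue_mid and crib below 0.06 m and angle between tongue_mid's own z axis and vertical below 0.35 rad and linear speed of tongue below 0.03 m/s and angular speed of tongue below 0.3 rad/s and contact force between the fingers and tongue above 3 N and contact force between tongue and crib below 0.1 N and contact force between tongue and mount below 0.1 N and contact force between tongue and slat0 below 0.1 N and contact force between tongue and slat1 below 0.1 N and contact force between tongue and slat2 below 0.1 N); the arm keeps its last pose, push and grip.
It fails at once if a bystander is knocked over or pushed more than 30 mm (distance of any of dish_a, dish_b, vial, jar, spoon, brush, carton from where it was at the start of the episode above 0.03 m or angle between any of vial, jar, carton's own z axis and vertical above 0.6 rad).
It also fails if it takes over 72 s, if anything falls off the work surface, if the arm or the gripper's body presses on something with over 40 N, if the wrist force passes 120 N, or if a joint passes its speed limit or range.

ROBOT

A 7-joint arm with a two-finger parallel gripper is mounted at the origin on the work surface. World frame = base frame: x ahead of the robot, y to its left, z up, the work surface at z = 0. Lengths are in mm, angles in rad, forces in N, time in s.
With the tool pointing down it reaches from about 400 to 875 mm from the base axis. Payload 4.4 kg.
Tool frame: the origin (TCP) lies at the very end of the fingers, on their centre line; the grasp point (between the pads) lies 19 mm behind it; z points along the fingers, y is the direction in which the jaws open and shut (so a half turn about z gives the same grasp; the last joint's range is limited). The gripper opens to 85 mm and grips with 20 to 120 N. Pads are 22 mm wide; open, the fingers measure 114 mm over their backs; the gripper's body (76 mm by 85 mm) begins 54 mm behind the grasp point. The pads swing forward as they close: fully open they stand 13 mm farther back than shut.
Start: joints at [-1.274, 0.628, 0.038, 1.517, -0.027, 0.996, -0.02], TCP at [230.658, 607.713, 231.313] pointing down, gripper open.
Joint ranges: [-3.06, 3.06], [-0.37, 2.12], [-1.25, 1.32], [0.18, 2.47], [-1.1, 4.24], [0.23, 1.98], [-2.94, 2.94]. Speed limits (rad/s): [2.57, 2.57, 3.14, 3.14, 3.14, 3.14, 3.14].

INTERFACE

Orientations are given as [roll, pitch, yaw] about the fixed x, y, z axes, in that order (R = Rz(yaw) Ry(pitch) Rx(roll)).
In Python, from cell import read_state, get_image, calibration, finish_job gives the robot as it stands. The module is installed in compiled form; this text tells all that it offers.
- The arm moves only by the tool apply_moves, never from a script. Its argument "increments" is a list of rows, each an object of numbers: "tx", "ty", "tz": the shift along the world's x, y, z in m; "rx", "ry", "rz": the turn, a rotation vector about the world's x, y, z in units of 5 degrees (1.0 is 5 degrees); "claw": the finger opening in m, from 0 to 0.0854. In form: [{"tx": .., "ty": .., "tz": .., "rx": .., "ry": .., "rz": .., "claw": ..}, ...]. A call has 1 to 12 rows; each row is the pose to reach, as a shift and turn from the pose commanded when the call began; what a row does not reach only later rows make up. A row lasts 1/10 s, in which the tool goes at most 50 mm and 8.59 degrees, less where a joint would pass 70% of its speed; a pose out of reach is approached as far as the arm can. A call with a gripper value outside its range is refused whole. The fingers move at their own pace and stop on an object; the grip force is fixed at half the most. Time passes only in rows, so rows that repeat a pose let the fingers close. It gives the time, the measured TCP pose, the force and the opening at its end, in the units of the state.
- read_state(): the state, without advancing time (a new reading comes with each control period).
- get_image(name): name is "scene" or "top" or "wrist"; returns the picture (480x640x3 uint8, red, green, blue); there is no depth.
- calibration(name): a dict with "camera_matrix" (3x3 intrinsics, pixels), "distortion" ([k1, k2, p1, p2, k3] as OpenCV has them; the pictures are not rectified), "origin" and "attitude" of the camera in the world. Camera axes: x right, y up, looking along -z (the intrinsics and any distortion apply to the point x, -y, -z); pixel columns grow to the right and rows downward; lengths in mm; the calibration is good to about 2 mm. A picture is of the moment at which its call begins: read the wrist's pose just before it. calibration takes no time and is no camera call; for the wrist camera it gives the pose at the moment of the call.
- finish_job(): hands the job in, once; it reports no verdict.
The state is a dict: "clock": time; "qpos": joint angles; "qd": joint speeds; "tau": joint torques, N m; "eef_pos": TCP position; "tool_rot": TCP orientation; "force": force on the tool from outside, world axes, zero at the start; "torque": the same for the moment, N m; "width": finger opening in mm.
Only numpy, scipy, OpenCV 4.12 (cv2) and the standard library are available. Lean on these libraries where they do the work, as an engineer would, in place of code of your own. Each camera call takes 0.05 s, during which the arm holds its last target. There are 200 camera calls.

## Working session

There is one attempt and no reset: what is moved stays moved. The work goes in short steps, Python scripts to look and compute and a tool call to move; the robot and the scene stay as the last step left them, time stands still between calls to the robot, and variables do not carry over. Pictures are saved under pics/ and viewed, about 8 in all and at most 12, crops included, and the job is handed in when it is done.

Besides the shell and the picture viewer there is one more tool, called after "Call:" as name([rows], argument=value, ...), one row to a line, values as JSON. apply_moves: Moves the arm, as the interface text tells. Its arguments: {"type":"object","properties":{"increments":{"type":"array"}},"required":["increments"]}

```bash
mkdir -p pics; cat > h.py <<'E'
import numpy as np, cv2, json
from scipy.spatial.transform import Rotation as R
from cell import read_state, get_image, calibration, finish_job
def cam(n):
    c=calibration(n); return c
def rot(c):
    a=np.array(c["attitude"],float)
    return a if a.shape==(3,3) else R.from_euler('xyz',a).as_matrix()
def ray(c,px):
    K=np.array(c["camera_matrix"],float);d=np.array(c["distortion"],float)
    p=cv2.undistortPoints(np.array(px,float).reshape(-1,1,2),K,d).reshape(-1,2)
    v=np.c_[p[:,0],-p[:,1],-np.ones(len(p))]
    return np.array(c["origin"],float),v@rot(c).T
def plane(c,px,z):
    o,v=ray(c,px); t=(z-o[2])/v[:,2]; return o+v*t[:,None]
def proj(c,P):
    q=(np.array(P,float).reshape(-1,3)-np.array(c["origin"],float))@rot(c)
    q=q*[1,-1,-1]
    return cv2.projectPoints(q,np.zeros(3),np.zeros(3),np.array(c["camera_matrix"],float),np.array(c["distortion"],float))[0].reshape(-1,2)
def shot(n,f):
    c=calibration(n); im=get_image(n); cv2.imwrite(f'pics/{f}.png',im[:,:,::-1]); json.dump({k:np.array(v).tolist() for k,v in c.items()},open(f'pics/{f}.json','w')); return c,im
def load(f):
    return json.load(open(f'pics/{f}.json')), cv2.imread(f'pics/{f}.png')
E
python3 - <<'E'
from h import *
for n in("top","scene","wrist"):
    c,im=shot(n,n+"0"); print(n,c)
print(read_state())
E
```

```text
top {'camera_matrix': array([[573.41349732,   0.        , 333.15320132],
       [  0.        , 573.41349732, 235.94762432],
       [  0.        ,   0.        ,   1.        ]]), 'distortion': array([0.03717878, 0.        , 0.        , 0.        , 0.        ]), 'origin': array([ 255.14507284,  -21.51414904, 1437.62920794]), 'attitude': array([ 0.1858518 ,  0.00166257, -1.58006235])}
scene {'camera_matrix': array([[566.04595365,   0.        , 327.3590509 ],
       [  0.        , 566.04595365, 241.66543699],
       [  0.        ,   0.        ,   1.        ]]), 'distortion': array([-0.18147716,  0.        ,  0.        ,  0.        ,  0.        ]), 'origin': array([1411.67384776, -365.9606077 ,  871.10403475]), 'attitude': array([0.89906215, 0.00894064, 1.19067647])}
wrist {'camera_matrix': array([[409.70903107,   0.        , 317.35165231],
       [  0.        , 409.70903107, 246.71308045],
       [  0.        ,   0.        ,   1.        ]]), 'distortion': array([0.00803153, 0.        , 0.        , 0.        , 0.        ]), 'origin': array([167.97413803, 630.64946538, 372.90710868]), 'attitude': array([-0.26539859,  0.0019126 ,  1.20736565])}
{'clock': 0.15, 'qpos': array([-1.2738042 ,  0.62915079,  0.03844831,  1.51809463, -0.02699275,
        0.99629185, -0.01997467]), 'qd': array([-0.00044846, -0.00210772, -0.00094294, -0.002378  , -0.00075815,
       -0.00035044,  0.00012633]), 'tau': array([ 1.72578562e-03, -5.63792431e+01,  1.22759566e+00, -1.93651146e+01,
        1.11019556e-02,  7.38689705e-03, -1.44647157e-05]), 'eef_pos': array([230.48654646, 607.28179513, 230.60320768]), 'tool_rot': array([-3.14016592e+00,  1.24736241e-05,  2.77883086e+00]), 'force': array([ 0.50479705,  0.38884415, -0.13224626]), 'torque': array([ 0.00413196, -0.01731003,  0.02274794]), 'width': 85.31842046918274}
```

View pics/top0.png

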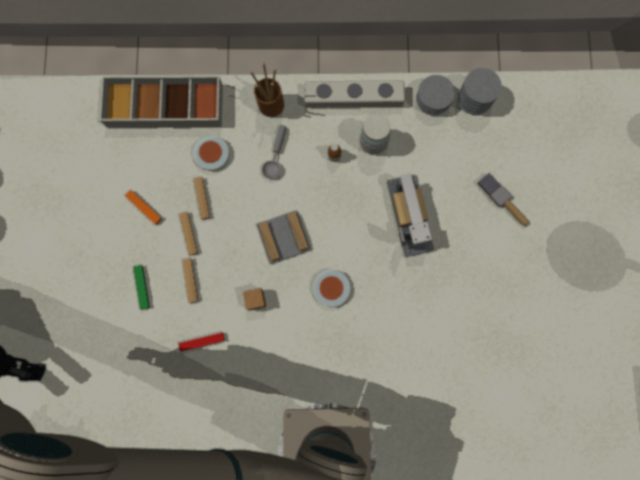

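View pics/scene0.png

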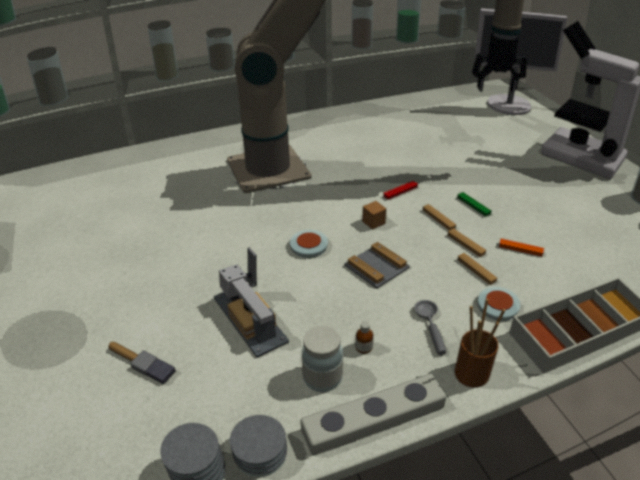

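```bash
python3 - <<'E'
from h import *
for f in("top0","scene0"):
    c,im=load(f); h=cv2.cvtColor(im,cv2.COLOR_BGR2HSV)
    m=((h[...,0]>=8)&(h[...,0]<=20)&(h[...,1]>75)&(h[...,2]>70)).astype('uint8')
    cs,_=cv2.findContours(m,cv2.RETR_EXTERNAL,cv2.CHAIN_APPROX_NONE)
    for k in cs:
        if 90<cv2.contourArea(k)<1500:
            M=cv2.moments(k);u=np.array([M['m10'],M['m01']])/M['m00']
            col=h[int(u[1]),int(u[0])]
            for z in(14,22):
                P=plane(c,k.reshape(-1,2),z)[:,:2]
                r=cv2.minAreaRect(P.astype('float32'));b=cv2.boxPoints(r)
                e=max([b[1]-b[0],b[2]-b[1]],key=np.linalg.norm)
                print(f,u.round(1),col,z,np.round(r[0],1),np.round(sorted(r[1]),1),round(np.degrees(np.arctan2(e[1],e[0]))%180,1))
c,im=load("top0"); cv2.imwrite("pics/press_t.png",cv2.resize(im[155:275,360:460],None,fx=5,fy=5,interpolation=cv2.INTER_CUBIC))
c,im=load("scene0"); cv2.imwrite("pics/press_s.png",cv2.resize(im[235:365,200:300],None,fx=4.5,fy=4.5,interpolation=cv2.INTER_CUBIC))
a=cv2.imread("pics/press_t.png");b=cv2.imread("pics/press_s.png")
o=np.zeros((600,960,3),'uint8');o[:600,:500]=a;o[:585,505:955]=b
cv2.imwrite("pics/press.png",cv2.resize(o,None,fx=.8,fy=.8,interpolation=cv2.INTER_AREA))
E
```

```text
top0 [254.  298.8] [ 15 134 131] 14 [366.4 175.4] [48.2 48.3] 11.4
top0 [254.  298.8] [ 15 134 131] 22 [365.8 174.3] [48. 48.] 11.4
top0 [331.  287.7] [  9 170 120] 14 [392.7 -15.1] [54.7 57.1] 179.5
top0 [331.  287.7] [  9 170 120] 22 [391.9 -15.1] [54.4 56.8] 179.5
top0 [189.8 280.3] [ 17 120 144] 14 [414.9 335.6] [ 23. 109.] 10.7
top0 [189.8 280.3] [ 17 120 144] 22 [414.  333.6] [ 22.9 108.4] 10.7
top0 [268.7 240.8] [ 17 122 128] 14 [511.9 140.9] [23.8 98.8] 19.4
top0 [268.7 240.8] [ 17 122 128] 22 [510.5 139.9] [23.6 98.3] 19.4
top0 [188.  233.4] [ 17 120 142] 14 [533.7 344.5] [ 22.4 109.6] 15.2
top0 [188.  233.4] [ 17 120 142] 22 [532.1 342.5] [ 22.3 108.9] 15.2
top0 [297.3 230.8] [ 17 122 127] 14 [537.4  69.1] [23.4 99. ] 19.0
top0 [297.3 230.8] [ 17 122 127] 22 [535.8  68.6] [23.3 98.4] 19.0
top0 [515.6 212.4] [ 17 122 125] 14 [ 579.2 -484.5] [18.2 74.3] 39.4
top0 [515.6 212.4] [ 17 122 125] 22 [ 577.4 -481.9] [18.1 73.9] 39.4
top0 [401.  208.5] [ 18 111 154] 14 [ 593.  -194.7] [29.7 86.1] 11.9
top0 [401.  208.5] [ 18 111 154] 22 [ 591.1 -193.7] [29.6 85.6] 11.9
top0 [142.8 20
[... 2057 characters left out ...]
.3
scene0 [389.1 253.7] [ 17 143 123] 14 [505.8 145.2] [ 22.9 102.4] 18.9
scene0 [389.1 253.7] [ 17 143 123] 22 [514.2 140.4] [ 22.7 101.4] 18.9
scene0 [521.4 245.7] [ 12 255 171] 14 [604. 461.] [ 33.7 110.8] 44.1
scene0 [521.4 245.7] [ 12 255 171] 22 [611.5 453.3] [ 33.4 109.8] 44.1
scene0 [308.4 239.9] [ 10 201 118] 14 [383.6 -13.3] [55.2 56.8] 67.6
scene0 [308.4 239.9] [ 10 201 118] 22 [393.2 -16.6] [54.7 56.2] 67.6
scene0 [454.7 229.9] [ 17 126 127] 14 [479.2 338.1] [ 37.3 234.7] 6.0
scene0 [454.7 229.9] [ 17 126 127] 22 [487.9 331.6] [ 36.9 232.5] 6.0
scene0 [374.3 207.5] [ 16 159 130] 14 [326.4 193.6] [52.5 60. ] 11.9
scene0 [374.3 207.5] [ 16 159 130] 22 [336.6 188.4] [52.  59.5] 11.9
```

View pics/press.png

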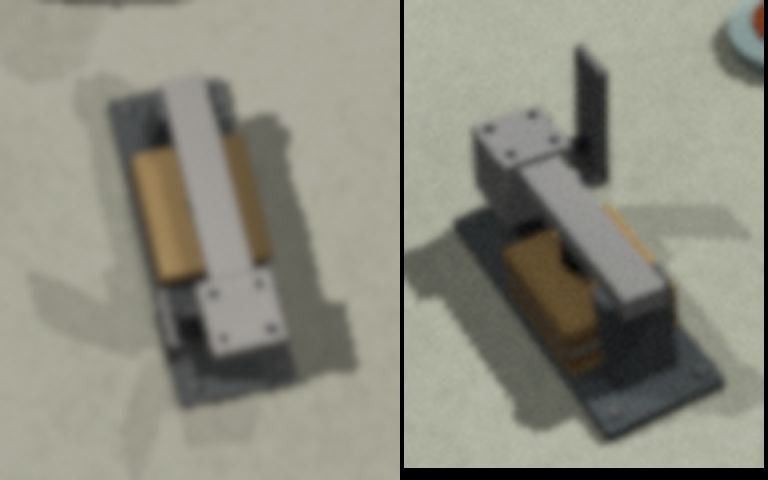

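The three pale slats are near (627,314), (534,344) and (415,335). The crib centre is near (524,104), turned 19.2°. I'll start with the farthest slat.

Call:
apply_moves([
  {"tx": 0.396, "ty": -0.293, "tz": -0.07, "rz": 6.62, "claw": 0.06},
  {"tx": 0.396, "ty": -0.293, "tz": -0.07, "rz": 6.62, "claw": 0.06},
  {"tx": 0.396, "ty": -0.293, "tz": -0.07, "rz": 6.62, "claw": 0.06},
  {"tx": 0.396, "ty": -0.293, "tz": -0.07, "rz": 6.62, "claw": 0.06},
  {"tx": 0.396, "ty": -0.293, "tz": -0.07, "rz": 6.62, "claw": 0.06},
  {"tx": 0.396, "ty": -0.293, "tz": -0.07, "rz": 6.62, "claw": 0.06},
  {"tx": 0.396, "ty": -0.293, "tz": -0.07, "rz": 6.62, "claw": 0.06},
  {"tx": 0.396, "ty": -0.293, "tz": -0.07, "rz": 6.62, "claw": 0.06},
  {"tx": 0.396, "ty": -0.293, "tz": -0.07, "rz": 6.62, "claw": 0.06},
  {"tx": 0.396, "ty": -0.293, "tz": -0.07, "rz": 6.62, "claw": 0.06},
  {"tx": 0.396, "ty": -0.293, "tz": -0.07, "rz": 6.62, "claw": 0.06},
  {"tx": 0.396, "ty": -0.293, "tz": -0.07, "rz": 6.62, "claw": 0.06},
])

```text
$.increments[0]: bad value
```

```bash
cat > slat.py <<'E'
from h import *
import sys
f=sys.argv[1]; z=float(sys.argv[2])
s=read_state(); c,im=shot("wrist",f)
h=cv2.cvtColor(im,cv2.COLOR_RGB2HSV)
m=((h[...,0]>=10)&(h[...,0]<=23)&(h[...,1]>75)&(h[...,2]>60)).astype('uint8')
print(s['eef_pos'].round(1),s['tool_rot'].round(4),s['width'],s['qpos'].round(2),s['clock'])
for k in cv2.findContours(m,cv2.RETR_EXTERNAL,cv2.CHAIN_APPROX_NONE)[0]:
    if cv2.contourArea(k)>400:
        P=plane(c,k.reshape(-1,2),z)[:,:2]
        r=cv2.minAreaRect(P.astype('float32'));b=cv2.boxPoints(r)
        e=max([b[1]-b[0],b[2]-b[1]],key=np.linalg.norm)
        print(cv2.boundingRect(k),h[tuple(k.reshape(-1,2).mean(0).astype(int)[::-1])],np.round(r[0],1),np.round(sorted(r[1]),1),round(np.degrees(np.arctan2(e[1],e[0]))%180,1))
E
python3 slat.py w1 14
```

```text
[230.5 607.3 230.6] [-3.1402  0.      2.7788] 85.31842046918274 [-1.27  0.63  0.04  1.52 -0.03  1.   -0.02] 0.15
```

Call:
apply_moves([
  {"tx": 0.05, "ty": -0.03, "tz": 0, "rx": 0, "ry": 0, "rz": 1, "claw": 0.06},
  {"tx": 0.09, "ty": -0.06, "tz": 0, "rx": 0, "ry": 0, "rz": 2, "claw": 0.06},
])

```text
clock: 0.4
eef_pos: [313.1, 553.4, 230.9]
tool_rot: [3.141, -0.0, 2.962]
force: [1.5, 0.5, 0.1]
width: 60.3
```

Call:
apply_moves([
  {"tx": 0.306, "ty": -0.234, "tz": -0.07, "rx": 0, "ry": 0, "rz": 4.62, "claw": 0.06},
  {"tx": 0.306, "ty": -0.234, "tz": -0.07, "rx": 0, "ry": 0, "rz": 4.62, "claw": 0.06},
  {"tx": 0.306, "ty": -0.234, "tz": -0.07, "rx": 0, "ry": 0, "rz": 4.62, "claw": 0.06},
  {"tx": 0.306, "ty": -0.234, "tz": -0.07, "rx": 0, "ry": 0, "rz": 4.62, "claw": 0.06},
  {"tx": 0.306, "ty": -0.234, "tz": -0.07, "rx": 0, "ry": 0, "rz": 4.62, "claw": 0.06},
  {"tx": 0.306, "ty": -0.234, "tz": -0.07, "rx": 0, "ry": 0, "rz": 4.62, "claw": 0.06},
  {"tx": 0.306, "ty": -0.234, "tz": -0.07, "rx": 0, "ry": 0, "rz": 4.62, "claw": 0.06},
  {"tx": 0.306, "ty": -0.234, "tz": -0.07, "rx": 0, "ry": 0, "rz": 4.62, "claw": 0.06},
  {"tx": 0.306, "ty": -0.234, "tz": -0.07, "rx": 0, "ry": 0, "rz": 4.62, "claw": 0.06},
  {"tx": 0.306, "ty": -0.234, "tz": -0.07, "rx": 0, "ry": 0, "rz": 4.62, "claw": 0.06},
])

```text
clock: 1.4
eef_pos: [620.5, 317.0, 160.4]
tool_rot: [-3.141, -0.001, -2.93]
force: [-1.5, 0.2, 0.2]
width: 59.8
```

```bash
python3 slat.py w1 14
```

```text
[620.5 317.  160.4] [-3.1412e+00 -1.3000e-03 -2.9296e+00] 59.7613570727717 [-0.44  0.77 -0.13  1.43  0.11  0.94  1.18] 1.4
(463, 178, 101, 135) [ 11 158 136] [602.1 460. ] [ 24.3 113.3] 46.7
(299, 161, 30, 146) [ 17  86 118] [625.  314.9] [ 21.2 108.3] 11.5
(370, 26, 33, 172) [ 17  90 119] [533.  345.3] [ 21.1 108.8] 15.2
(56, 0, 61, 90) [ 16  91 107] [530.4 147.4] [27.4 53.2] 19.3
```

Call:
apply_moves([
  {"tx": -0.001, "ty": 0.001, "tz": -0.05, "rx": 0, "ry": 0, "rz": 0, "claw": 0.06},
  {"tx": -0.001, "ty": 0.001, "tz": -0.1, "rx": 0, "ry": 0, "rz": 0, "claw": 0.06},
  {"tx": -0.001, "ty": 0.001, "tz": -0.14, "rx": 0, "ry": 0, "rz": 0, "claw": 0.06},
  {"tx": -0.001, "ty": 0.001, "tz": -0.157, "rx": 0, "ry": 0, "rz": 0, "claw": 0.06},
  {"tx": -0.001, "ty": 0.001, "tz": -0.157, "rx": 0, "ry": 0, "rz": 0, "claw": 0.06},
  {"tx": -0.001, "ty": 0.001, "tz": -0.157, "rx": 0, "ry": 0, "rz": 0, "claw": 0.01},
  {"tx": -0.001, "ty": 0.001, "tz": -0.157, "rx": 0, "ry": 0, "rz": 0, "claw": 0.01},
  {"tx": -0.001, "ty": 0.001, "tz": -0.157, "rx": 0, "ry": 0, "rz": 0, "claw": 0.01},
  {"tx": -0.001, "ty": 0.001, "tz": -0.157, "rx": 0, "ry": 0, "rz": 0, "claw": 0.01},
  {"tx": -0.001, "ty": 0.001, "tz": -0.157, "rx": 0, "ry": 0, "rz": 0, "claw": 0.01},
])

```text
clock: 2.45
eef_pos: [620.7, 320.6, 7.4]
tool_rot: [3.14, 0.004, -2.927]
force: [-1.0, 0.1, 6.5]
width: 19.9
```

Call:
apply_moves([
  {"tx": 0, "ty": 0, "tz": 0.1, "rx": 0, "ry": 0, "rz": 0, "claw": 0.01},
  {"tx": 0, "ty": 0, "tz": 0.1, "rx": 0, "ry": 0, "rz": 0, "claw": 0.01},
  {"tx": 0, "ty": 0, "tz": 0.1, "rx": 0, "ry": 0, "rz": 0, "claw": 0.01},
  {"tx": 0, "ty": 0, "tz": 0.1, "rx": 0, "ry": 0, "rz": 0, "claw": 0.01},
])

```text
clock: 2.85
eef_pos: [620.4, 320.3, 107.4]
tool_rot: [3.14, 0.005, -2.927]
force: [-0.8, -0.1, -1.0]
width: 20.1
```

```bash
python3 slat.py w2 108
```

```text
[620.4 320.3 107.4] [ 3.1401  0.005  -2.927 ] 20.057675312422194 [-0.45  0.83 -0.12  1.47  0.12  0.84  1.17] 2.85
(286, 185, 64, 249) [16 87 85] [620.6 320.1] [ 22.4 101.2] 12.2
(487, 184, 120, 162) [ 11 160 156] [583.  397.9] [14.9 68.6] 46.9
(377, 0, 42, 209) [ 17  90 124] [541.8 329.6] [12.9 64.8] 15.0
(0, 0, 68, 77) [ 17  96 120] [545.4 212.2] [17.4 22.1] 18.7
```

Call:
apply_moves([
  {"tx": -0.06, "ty": -0.203, "tz": 0, "rx": 0, "ry": 0, "rz": -16.6, "claw": 0.01},
  {"tx": -0.06, "ty": -0.203, "tz": 0, "rx": 0, "ry": 0, "rz": -16.6, "claw": 0.01},
  {"tx": -0.06, "ty": -0.203, "tz": 0, "rx": 0, "ry": 0, "rz": -16.6, "claw": 0.01},
  {"tx": -0.06, "ty": -0.203, "tz": 0, "rx": 0, "ry": 0, "rz": -16.6, "claw": 0.01},
  {"tx": -0.06, "ty": -0.203, "tz": 0, "rx": 0, "ry": 0, "rz": -16.6, "claw": 0.01},
  {"tx": -0.06, "ty": -0.203, "tz": 0, "rx": 0, "ry": 0, "rz": -16.6, "claw": 0.01},
  {"tx": -0.06, "ty": -0.203, "tz": 0, "rx": 0, "ry": 0, "rz": -16.6, "claw": 0.01},
  {"tx": -0.06, "ty": -0.203, "tz": 0, "rx": 0, "ry": 0, "rz": -16.6, "claw": 0.01},
  {"tx": -0.06, "ty": -0.203, "tz": 0, "rx": 0, "ry": 0, "rz": -16.6, "claw": 0.01},
  {"tx": -0.06, "ty": -0.203, "tz": 0, "rx": 0, "ry": 0, "rz": -16.6, "claw": 0.01},
  {"tx": -0.06, "ty": -0.203, "tz": 0, "rx": 0, "ry": 0, "rz": -16.6, "claw": 0.01},
  {"tx": -0.06, "ty": -0.203, "tz": 0, "rx": 0, "ry": 0, "rz": -16.6, "claw": 0.01},
])

```text
clock: 4.1
eef_pos: [558.2, 116.5, 103.4]
tool_rot: [-3.14, 0.0, 1.91]
force: [-0.3, -1.0, 0.2]
width: 20.2
```

```bash
python3 slat.py w3 22
```

```text
[558.2 116.5 103.4] [-3.1396e+00  1.0000e-04  1.9104e+00] 20.1503312123181 [-0.42  0.7   0.25  1.86 -0.28  0.62  0.35] 4.1
(173, 291, 97, 40) [ 16  86 115] [515.1  65.3] [25.  56.8] 19.5
(160, 166, 190, 268) [17 87 82] [537.2  72.5] [102.3 169.5] 109.5
```

View pics/w3.png

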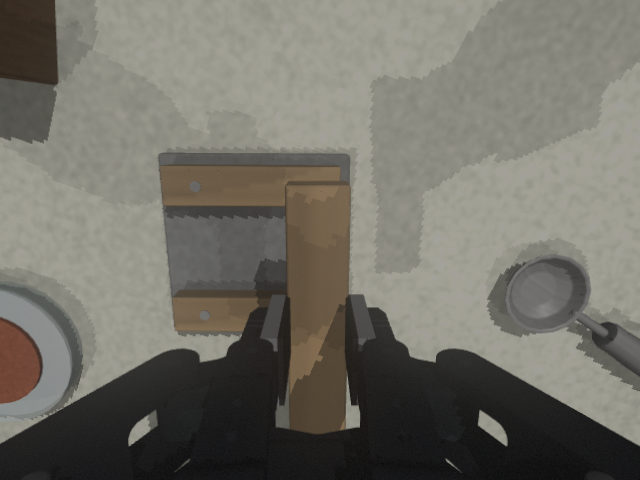

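```bash
python3 - <<'E'
from h import *
c,im=load("w3")
u=np.array([np.cos(np.radians(19.2)),np.sin(np.radians(19.2))]);v=np.array([-u[1],u[0]])
def p(n,px,z):
    P=plane(c,px,z)[:,:2]; print(n,P.round(1).tolist(),'crib',[( round(float((q-[524.3,104.4])@u),1),round(float((q-[524.3,104.4])@v),1)) for q in P])
p('runner up L/R',[(161,166),(164,206),(341,166)],22)
p('runner low L',[(173,292),(176,331)],22)
p('plate corners',[(159,153),(350,153)],8)
p('slat end',[(286,182),(350,182),(287,260)],110)
p('tcp',[(0,0)],103)
E
```

```text
runner up L/R [[461.4, 135.6], [468.1, 115.0], [552.6, 167.8]] crib [(-49.1, 50.1), (-49.6, 28.5), (47.6, 50.6)]
runner low L [[485.2, 67.3], [493.1, 43.6]] crib [(-49.1, -22.2), (-49.5, -47.2)]
plate corners [[454.0, 139.6], [555.9, 175.6]] crib [(-54.8, 56.3), (53.3, 56.8)]
slat end [[530.8, 161.3], [550.6, 168.3], [539.5, 135.9]] crib [(24.8, 51.6), (45.9, 51.7), (24.7, 24.7)]
tcp [[429.7, 183.9]] crib [(-63.2, 106.2)]
```

The slat is held squarely over the runners' far end and needs about +5 mm in y. Lowering it.

Call:
apply_moves([
  {"tx": 0.0005, "ty": 0.005, "tz": -0.04, "rx": 0, "ry": 0, "rz": 0, "claw": 0.01},
  {"tx": 0.0005, "ty": 0.005, "tz": -0.06, "rx": 0, "ry": 0, "rz": 0, "claw": 0.01},
  {"tx": 0.0005, "ty": 0.005, "tz": -0.068, "rx": 0, "ry": 0, "rz": 0, "claw": 0.01},
  {"tx": 0.0005, "ty": 0.005, "tz": -0.072, "rx": 0, "ry": 0, "rz": 0, "claw": 0.01},
  {"tx": 0.0005, "ty": 0.005, "tz": -0.072, "rx": 0, "ry": 0, "rz": 0, "claw": 0.01},
])

```text
clock: 4.65
eef_pos: [559.7, 121.3, 32.5]
tool_rot: [3.141, 0.0, 1.908]
force: [-0.3, 0.4, -0.5]
width: 19.7
```

Call:
apply_moves([
  {"tx": 0, "ty": 0, "tz": -0.0025, "rx": 0, "ry": 0, "rz": 0, "claw": 0.01},
  {"tx": 0, "ty": 0, "tz": -0.0025, "rx": 0, "ry": 0, "rz": 0, "claw": 0.01},
  {"tx": 0, "ty": 0, "tz": -0.0025, "rx": 0, "ry": 0, "rz": 0, "claw": 0.045},
  {"tx": 0, "ty": 0, "tz": -0.0025, "rx": 0, "ry": 0, "rz": 0, "claw": 0.045},
  {"tx": 0, "ty": 0, "tz": -0.0025, "rx": 0, "ry": 0, "rz": 0, "claw": 0.045},
  {"tx": 0, "ty": 0, "tz": 0.03, "rx": 0, "ry": 0, "rz": 0, "claw": 0.045},
  {"tx": 0, "ty": 0, "tz": 0.075, "rx": 0, "ry": 0, "rz": 0, "claw": 0.06},
  {"tx": 0, "ty": 0, "tz": 0.12, "rx": 0, "ry": 0, "rz": 0, "claw": 0.06},
  {"tx": 0, "ty": 0, "tz": 0.12, "rx": 0, "ry": 0, "rz": 0, "claw": 0.06},
  {"tx": 0, "ty": 0, "tz": 0.12, "rx": 0, "ry": 0, "rz": 0, "claw": 0.06},
])

```text
clock: 5.65
eef_pos: [560.0, 121.9, 153.6]
tool_rot: [3.139, -0.0, 1.908]
force: [-1.1, -1.4, -0.9]
width: 59.9
```

```bash
python3 slat.py w4 36
```

```text
[560.  121.9 153.6] [ 3.1390e+00 -2.0000e-04  1.9081e+00] 59.921959299002694 [-0.45  0.63  0.29  1.82 -0.26  0.72  0.32] 5.65
(183, 162, 151, 161) [15  6 92] [525.9 105.7] [ 94.7 108.7] 109.1
(0, 0, 79, 94) [ 14 109 103] [370.  174.9] [43.1 48.7] 97.5
```

Call:
apply_moves([
  {"tx": -0.0265, "ty": 0.223, "tz": 0, "rx": 0, "ry": 0, "rz": 17.18, "claw": 0.06},
  {"tx": -0.0265, "ty": 0.223, "tz": 0, "rx": 0, "ry": 0, "rz": 17.18, "claw": 0.06},
  {"tx": -0.0265, "ty": 0.223, "tz": 0, "rx": 0, "ry": 0, "rz": 17.18, "claw": 0.06},
  {"tx": -0.0265, "ty": 0.223, "tz": 0, "rx": 0, "ry": 0, "rz": 17.18, "claw": 0.06},
  {"tx": -0.0265, "ty": 0.223, "tz": 0, "rx": 0, "ry": 0, "rz": 17.18, "claw": 0.06},
  {"tx": -0.0265, "ty": 0.223, "tz": 0, "rx": 0, "ry": 0, "rz": 17.18, "claw": 0.06},
  {"tx": -0.0265, "ty": 0.223, "tz": 0, "rx": 0, "ry": 0, "rz": 17.18, "claw": 0.06},
  {"tx": -0.0265, "ty": 0.223, "tz": 0, "rx": 0, "ry": 0, "rz": 17.18, "claw": 0.06},
  {"tx": -0.0265, "ty": 0.223, "tz": 0, "rx": 0, "ry": 0, "rz": 17.18, "claw": 0.06},
  {"tx": -0.0265, "ty": 0.223, "tz": 0, "rx": 0, "ry": 0, "rz": 17.18, "claw": 0.06},
  {"tx": -0.0265, "ty": 0.223, "tz": 0, "rx": 0, "ry": 0, "rz": 17.18, "claw": 0.06},
  {"tx": -0.0265, "ty": 0.223, "tz": 0, "rx": 0, "ry": 0, "rz": 17.18, "claw": 0.06},
])

```text
clock: 6.9
eef_pos: [532.2, 344.0, 150.9]
tool_rot: [-3.141, -0.003, -2.88]
force: [0.3, -0.2, -1.0]
width: 59.9
```

```bash
python3 slat.py w5 14
```

```text
[532.2 344.  150.9] [-3.1413e+00 -2.7000e-03 -2.8798e+00] 59.940390456060385 [-0.55  0.7  -0.11  1.64  0.1   0.81  1.13] 6.9
(0, 171, 47, 38) [18 86 71] [554.2 140.3] [23.2 32.6] 109.2
(304, 157, 32, 151) [ 17  86 118] [532.4 345.5] [ 21.2 107.9] 15.1
(0, 38, 42, 126) [17 88 61] [498.3 134.8] [24.2 76.7] 10.6
(331, 0, 48, 146) [ 17  88 107] [425.6 338.8] [21.4 85.9] 10.5
```

Call:
apply_moves([
  {"tx": 0, "ty": 0.0015, "tz": -0.05, "rx": 0, "ry": 0, "rz": 0, "claw": 0.06},
  {"tx": 0, "ty": 0.0015, "tz": -0.1, "rx": 0, "ry": 0, "rz": 0, "claw": 0.06},
  {"tx": 0, "ty": 0.0015, "tz": -0.13, "rx": 0, "ry": 0, "rz": 0, "claw": 0.06},
  {"tx": 0, "ty": 0.0015, "tz": -0.145, "rx": 0, "ry": 0, "rz": 0, "claw": 0.06},
  {"tx": 0, "ty": 0.0015, "tz": -0.145, "rx": 0, "ry": 0, "rz": 0, "claw": 0.06},
  {"tx": 0, "ty": 0.0015, "tz": -0.145, "rx": 0, "ry": 0, "rz": 0, "claw": 0.01},
  {"tx": 0, "ty": 0.0015, "tz": -0.145, "rx": 0, "ry": 0, "rz": 0, "claw": 0.01},
  {"tx": 0, "ty": 0.0015, "tz": -0.145, "rx": 0, "ry": 0, "rz": 0, "claw": 0.01},
  {"tx": 0, "ty": 0.0015, "tz": -0.145, "rx": 0, "ry": 0, "rz": 0, "claw": 0.01},
  {"tx": 0, "ty": 0.0015, "tz": -0.145, "rx": 0, "ry": 0, "rz": 0, "claw": 0.01},
])

```text
clock: 7.95
eef_pos: [534.3, 347.0, 9.6]
tool_rot: [3.14, 0.003, -2.876]
force: [-1.1, 0.1, 6.7]
width: 19.5
```

Call:
apply_moves([
  {"tx": 0, "ty": 0, "tz": 0.05, "rx": 0, "ry": 0, "rz": 0, "claw": 0.01},
  {"tx": 0, "ty": 0, "tz": 0.095, "rx": 0, "ry": 0, "rz": 0, "claw": 0.01},
  {"tx": -0.046, "ty": -0.254, "tz": 0.095, "rx": 0, "ry": 0, "rz": -17.18, "claw": 0.01},
  {"tx": -0.046, "ty": -0.254, "tz": 0.095, "rx": 0, "ry": 0, "rz": -17.18, "claw": 0.01},
  {"tx": -0.046, "ty": -0.254, "tz": 0.095, "rx": 0, "ry": 0, "rz": -17.18, "claw": 0.01},
  {"tx": -0.046, "ty": -0.254, "tz": 0.095, "rx": 0, "ry": 0, "rz": -17.18, "claw": 0.01},
  {"tx": -0.046, "ty": -0.254, "tz": 0.095, "rx": 0, "ry": 0, "rz": -17.18, "claw": 0.01},
  {"tx": -0.046, "ty": -0.254, "tz": 0.095, "rx": 0, "ry": 0, "rz": -17.18, "claw": 0.01},
  {"tx": -0.046, "ty": -0.254, "tz": 0.095, "rx": 0, "ry": 0, "rz": -17.18, "claw": 0.01},
  {"tx": -0.046, "ty": -0.254, "tz": 0.095, "rx": 0, "ry": 0, "rz": -17.18, "claw": 0.01},
  {"tx": -0.046, "ty": -0.254, "tz": 0.095, "rx": 0, "ry": 0, "rz": -17.18, "claw": 0.01},
  {"tx": -0.046, "ty": -0.254, "tz": 0.095, "rx": 0, "ry": 0, "rz": -17.18, "claw": 0.01},
])

```text
clock: 9.15
eef_pos: [487.6, 92.4, 103.4]
tool_rot: [3.139, -0.0, 1.901]
force: [-0.0, -0.4, -0.8]
width: 19.3
```

Call:
apply_moves([
  {"tx": 0, "ty": 0, "tz": 0, "rx": 0, "ry": 0, "rz": -1, "claw": 0.01},
  {"tx": 0, "ty": 0, "tz": 0, "rx": 0, "ry": 0, "rz": 0, "claw": 0.01},
])

```text
clock: 9.35
eef_pos: [487.5, 92.5, 103.2]
tool_rot: [3.14, 0.0, 1.908]
force: [-0.0, -0.4, -0.6]
width: 19.2
```

```bash
python3 slat.py w6 110
```

```text
[487.5  92.5 103.2] [3.1397e+00 2.0000e-04 1.9078e+00] 19.18333218047683 [-0.42  0.63  0.26  2.06 -0.33  0.49  0.42] 9.35
(286, 160, 208, 274) [ 20   8 100] [506.7 105.8] [ 67.5 104.7] 109.2
(56, 0, 138, 83) [ 14 105 131] [401.7 161.3] [22.4 42. ] 19.5
```

View pics/w6.png

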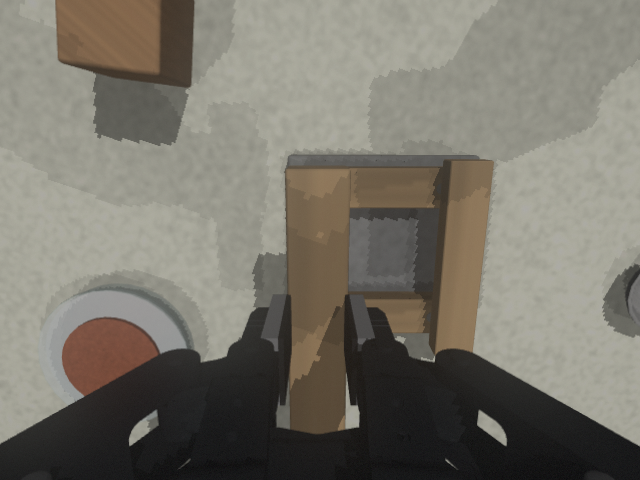

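```bash
python3 - <<'E'
from h import *
c,im=load("w6")
u=np.array([np.cos(np.radians(19.2)),np.sin(np.radians(19.2))]);v=np.array([-u[1],u[0]])
def p(n,px,z):
    P=plane(c,px,z)[:,:2]; print(n,'crib',[( round(float((q-[523.2,105.6])@u),1),round(float((q-[523.2,105.6])@v),1)) for q in P])
p('far slat end',[(445,160),(493,160),(474,348)],36)
p('plate',[(288,155),(480,155)],8)
p('runner inner',[(400,208),(400,292)],22)
p('held end',[(286,168),(350,168)],107)
E
```

```text
far slat end crib [(25.3, 53.7), (49.3, 53.7), (50.4, -50.9)]
plate crib [(-55.3, 54.8), (53.4, 54.9)]
runner inner crib [(7.0, 27.0), (9.7, -22.5)]
held end crib [(-49.2, 55.1), (-27.8, 55.2)]
```

Call:
apply_moves([
  {"tx": 0, "ty": 0, "tz": -0.04, "rx": 0, "ry": 0, "rz": 0, "claw": 0.01},
  {"tx": 0, "ty": 0, "tz": -0.06, "rx": 0, "ry": 0, "rz": 0, "claw": 0.01},
  {"tx": 0, "ty": 0, "tz": -0.068, "rx": 0, "ry": 0, "rz": 0, "claw": 0.01},
  {"tx": 0, "ty": 0, "tz": -0.072, "rx": 0, "ry": 0, "rz": 0, "claw": 0.01},
  {"tx": 0, "ty": 0, "tz": -0.072, "rx": 0, "ry": 0, "rz": 0, "claw": 0.01},
])

```text
clock: 9.9
eef_pos: [487.2, 92.1, 31.6]
tool_rot: [3.141, -0.001, 1.907]
force: [0.1, 0.4, -0.0]
width: 19.5
```

Call:
apply_moves([
  {"tx": 0, "ty": 0, "tz": -0.001, "rx": 0, "ry": 0, "rz": 0, "claw": 0.01},
  {"tx": 0, "ty": 0, "tz": -0.001, "rx": 0, "ry": 0, "rz": 0, "claw": 0.01},
  {"tx": 0, "ty": 0, "tz": -0.001, "rx": 0, "ry": 0, "rz": 0, "claw": 0.045},
  {"tx": 0, "ty": 0, "tz": -0.001, "rx": 0, "ry": 0, "rz": 0, "claw": 0.045},
  {"tx": 0, "ty": 0, "tz": -0.001, "rx": 0, "ry": 0, "rz": 0, "claw": 0.045},
  {"tx": 0, "ty": 0, "tz": 0.03, "rx": 0, "ry": 0, "rz": 0, "claw": 0.045},
  {"tx": 0, "ty": 0, "tz": 0.075, "rx": 0, "ry": 0, "rz": 0, "claw": 0.06},
  {"tx": 0, "ty": 0, "tz": 0.12, "rx": 0, "ry": 0, "rz": 0, "claw": 0.06},
  {"tx": 0, "ty": 0, "tz": 0.12, "rx": 0, "ry": 0, "rz": 0, "claw": 0.06},
  {"tx": 0, "ty": 0, "tz": 0.12, "rx": 0, "ry": 0, "rz": 0, "claw": 0.06},
])

```text
clock: 10.9
eef_pos: [487.6, 92.5, 151.4]
tool_rot: [3.139, -0.0, 1.908]
force: [0.2, 0.0, -0.1]
width: 59.8
```

```bash
python3 slat.py w7 36
```

```text
[487.6  92.5 151.4] [ 3.1390e+00 -1.0000e-04  1.9082e+00] 59.83099728098229 [-0.46  0.55  0.32  2.03 -0.3   0.6   0.4 ] 10.9
(416, 156, 45, 162) [ 17  93 124] [559.2 117.6] [ 22.9 107.6] 109.2
(300, 154, 120, 163) [23 11 89] [511.9 102.1] [ 75.4 108.1] 109.3
(110, 0, 102, 91) [ 15 106 113] [363.9 173. ] [48.  57.1] 13.2
```

Call:
apply_moves([
  {"tx": -0.0726, "ty": 0.2425, "tz": 0, "rx": 0, "ry": 0, "rz": 16.28, "claw": 0.06},
  {"tx": -0.0726, "ty": 0.2425, "tz": 0, "rx": 0, "ry": 0, "rz": 16.28, "claw": 0.06},
  {"tx": -0.0726, "ty": 0.2425, "tz": 0, "rx": 0, "ry": 0, "rz": 16.28, "claw": 0.06},
  {"tx": -0.0726, "ty": 0.2425, "tz": 0, "rx": 0, "ry": 0, "rz": 16.28, "claw": 0.06},
  {"tx": -0.0726, "ty": 0.2425, "tz": 0, "rx": 0, "ry": 0, "rz": 16.28, "claw": 0.06},
  {"tx": -0.0726, "ty": 0.2425, "tz": 0, "rx": 0, "ry": 0, "rz": 16.28, "claw": 0.06},
  {"tx": -0.0726, "ty": 0.2425, "tz": 0, "rx": 0, "ry": 0, "rz": 16.28, "claw": 0.06},
  {"tx": -0.0726, "ty": 0.2425, "tz": 0, "rx": 0, "ry": 0, "rz": 16.28, "claw": 0.06},
  {"tx": -0.0726, "ty": 0.2425, "tz": 0, "rx": 0, "ry": 0, "rz": 16.28, "claw": 0.06},
  {"tx": -0.0726, "ty": 0.2425, "tz": 0, "rx": 0, "ry": 0, "rz": 16.28, "claw": 0.06},
  {"tx": -0.0726, "ty": 0.2425, "tz": 0, "rx": 0, "ry": 0, "rz": 16.28, "claw": 0.06},
  {"tx": -0.0726, "ty": 0.2425, "tz": 0, "rx": 0, "ry": 0, "rz": 16.28, "claw": 0.06},
])

```text
clock: 12.15
eef_pos: [413.8, 334.0, 149.1]
tool_rot: [-3.141, -0.002, -2.957]
force: [0.6, 0.6, 0.5]
width: 59.8
```

```bash
python3 slat.py w8 14
```

```text
[413.8 334.  149.1] [-3.1407e+00 -2.4000e-03 -2.9568e+00] 59.79433204846347 [-0.7   0.57 -0.05  1.93  0.05  0.64  0.98] 12.15
(0, 247, 73, 150) [ 16  94 108] [521.8 142.9] [ 53.1 125.9] 179.3
(306, 156, 32, 153) [ 16  89 121] [413.6 336.7] [ 21.2 108.6] 10.6
(5, 70, 129, 85) [ 14 105 109] [363.1 163. ] [50.7 73.9] 102.3
```

Call:
apply_moves([
  {"tx": 0, "ty": 0.0015, "tz": -0.05, "rx": 0, "ry": 0, "rz": 0, "claw": 0.06},
  {"tx": 0, "ty": 0.0015, "tz": -0.1, "rx": 0, "ry": 0, "rz": 0, "claw": 0.06},
  {"tx": 0, "ty": 0.0015, "tz": -0.13, "rx": 0, "ry": 0, "rz": 0, "claw": 0.06},
  {"tx": 0, "ty": 0.0015, "tz": -0.144, "rx": 0, "ry": 0, "rz": 0, "claw": 0.06},
  {"tx": 0, "ty": 0.0015, "tz": -0.144, "rx": 0, "ry": 0, "rz": 0, "claw": 0.06},
  {"tx": 0, "ty": 0.0015, "tz": -0.144, "rx": 0, "ry": 0, "rz": 0, "claw": 0.01},
  {"tx": 0, "ty": 0.0015, "tz": -0.144, "rx": 0, "ry": 0, "rz": 0, "claw": 0.01},
  {"tx": 0, "ty": 0.0015, "tz": -0.144, "rx": 0, "ry": 0, "rz": 0, "claw": 0.01},
  {"tx": 0, "ty": 0.0015, "tz": -0.144, "rx": 0, "ry": 0, "rz": 0, "claw": 0.01},
  {"tx": 0, "ty": 0.0015, "tz": -0.144, "rx": 0, "ry": 0, "rz": 0, "claw": 0.01},
])

```text
clock: 13.2
eef_pos: [415.4, 336.9, 8.3]
tool_rot: [3.14, 0.003, -2.955]
force: [0.0, -0.6, 5.7]
width: 19.9
```

Call:
apply_moves([
  {"tx": 0, "ty": 0, "tz": 0.05, "rx": 0, "ry": 0, "rz": 0, "claw": 0.01},
  {"tx": 0, "ty": 0, "tz": 0.1, "rx": 0, "ry": 0, "rz": 0, "claw": 0.01},
  {"tx": 0.108, "ty": -0.231, "tz": 0.115, "rx": 0, "ry": 0, "rz": 1.7, "claw": 0.01},
  {"tx": 0.108, "ty": -0.231, "tz": 0.115, "rx": 0, "ry": 0, "rz": 1.7, "claw": 0.01},
  {"tx": 0.108, "ty": -0.231, "tz": 0.115, "rx": 0, "ry": 0, "rz": 1.7, "claw": 0.01},
  {"tx": 0.108, "ty": -0.231, "tz": 0.115, "rx": 0, "ry": 0, "rz": 1.7, "claw": 0.01},
  {"tx": 0.108, "ty": -0.231, "tz": 0.115, "rx": 0, "ry": 0, "rz": 1.7, "claw": 0.01},
  {"tx": 0.108, "ty": -0.231, "tz": 0.115, "rx": 0, "ry": 0, "rz": 1.7, "claw": 0.01},
  {"tx": 0.108, "ty": -0.231, "tz": 0.115, "rx": 0, "ry": 0, "rz": 1.7, "claw": 0.01},
  {"tx": 0.108, "ty": -0.231, "tz": 0.115, "rx": 0, "ry": 0, "rz": 1.7, "claw": 0.01},
])

```text
clock: 14.2
eef_pos: [522.0, 106.5, 122.0]
tool_rot: [3.141, 0.001, -2.805]
force: [-1.0, 0.8, -0.1]
width: 19.7
```

```bash
python3 slat.py w9 125
```

```text
[522.  106.5 122. ] [ 3.1406e+00  1.0000e-03 -2.8050e+00] 19.68709447157092 [-0.15  0.62 -0.15  1.95  0.15  0.59  1.5 ] 14.2
(366, 301, 38, 33) [ 17  88 113] [512. 129.] [12.9 13.9] 109.2
(216, 169, 198, 265) [17 92 75] [518.9 103.7] [ 66.6 104.8] 18.4
(478, 0, 134, 71) [ 15 105 119] [408.3 139.6] [19.5 39.2] 109.0
```

Call:
apply_moves([
  {"tx": 0.001, "ty": 0, "tz": -0.04, "rx": 0, "ry": 0, "rz": 0, "claw": 0.01},
  {"tx": 0.001, "ty": 0, "tz": -0.06, "rx": 0, "ry": 0, "rz": 0, "claw": 0.01},
  {"tx": 0.001, "ty": 0, "tz": -0.07, "rx": 0, "ry": 0, "rz": 0, "claw": 0.01},
  {"tx": 0.001, "ty": 0, "tz": -0.076, "rx": 0, "ry": 0, "rz": 0, "claw": 0.01},
  {"tx": 0.001, "ty": 0, "tz": -0.076, "rx": 0, "ry": 0, "rz": 0, "claw": 0.01},
])

```text
clock: 14.75
eef_pos: [523.3, 106.2, 45.3]
tool_rot: [3.141, 0.0, -2.805]
force: [-0.2, -0.4, 0.1]
width: 19.7
```

Call:
apply_moves([
  {"tx": 0, "ty": 0, "tz": -0.001, "rx": 0, "ry": 0, "rz": 0, "claw": 0.01},
  {"tx": 0, "ty": 0, "tz": -0.001, "rx": 0, "ry": 0, "rz": 0, "claw": 0.01},
  {"tx": 0, "ty": 0, "tz": -0.001, "rx": 0, "ry": 0, "rz": 0, "claw": 0.045},
  {"tx": 0, "ty": 0, "tz": -0.001, "rx": 0, "ry": 0, "rz": 0, "claw": 0.045},
  {"tx": 0, "ty": 0, "tz": -0.001, "rx": 0, "ry": 0, "rz": 0, "claw": 0.045},
  {"tx": 0, "ty": 0, "tz": 0.03, "rx": 0, "ry": 0, "rz": 0, "claw": 0.045},
  {"tx": 0, "ty": 0, "tz": 0.08, "rx": 0, "ry": 0, "rz": 0, "claw": 0.06},
  {"tx": 0, "ty": 0, "tz": 0.13, "rx": 0, "ry": 0, "rz": 0, "claw": 0.06},
  {"tx": 0, "ty": 0, "tz": 0.17, "rx": 0, "ry": 0, "rz": 0, "claw": 0.06},
  {"tx": 0, "ty": 0, "tz": 0.17, "rx": 0, "ry": 0, "rz": 0, "claw": 0.06},
])

```text
clock: 15.75
eef_pos: [527.0, 106.0, 221.0]
tool_rot: [-3.14, 0.012, -2.807]
force: [-0.1, 0.2, -0.5]
width: 59.9
```

```bash
python3 slat.py w10 50; python3 - <<'E'
from h import *
c,_=load("scene0"); o1,v1=ray(c,[(248.3,247.5),(255.8,255.),(252,251)])
print('tab top (scene,z128)',plane(c,[(248.3,247.5),(255.8,255.)],128).round(1).tolist())
g=lambda x,y:(360+x/4,155+y/4)
c,_=load("top0")
print('box corners z88',plane(c,[g(197,284),g(268,270),g(286,340),g(216,355)],88).round(1).tolist())
print('bar z82',plane(c,[g(163,82),g(207,76),g(248,268),g(208,275)],82).round(1).tolist())
print('tab z128',plane(c,[g(168,300),g(178,352)],128).round(1).tolist())
E
```

```text
[527. 106. 221.] [-3.1404  0.0116 -2.8066] 59.8748696499412 [-0.12  0.48 -0.18  1.85  0.12  0.81  1.54] 15.75
(607, 352, 33, 67) [ 10 169 124] [577.7 411.5] [19.8 69.2] 46.6
(249, 144, 140, 138) [ 17  95 118] [522.4 104.6] [104.4 108.3] 18.4
(449, 0, 77, 73) [ 15 102 100] [364.2 172.2] [44.2 44.4] 12.1
tab top (scene,z128) [[496.3, -185.7, 128.0], [526.0, -177.9, 128.0]]
box corners z88 [[531.5, -204.5, 88.0], [539.6, -247.4, 88.0], [496.8, -256.4, 88.0], [488.1, -214.4, 88.0]]
bar z82 [[659.2, -188.7, 82.0], [662.7, -215.8, 82.0], [542.2, -236.4, 82.0], [538.2, -212.1, 82.0]]
tab z128 [[513.9, -181.9, 128.0], [483.2, -186.7, 128.0]]
```

View pics/w10.png

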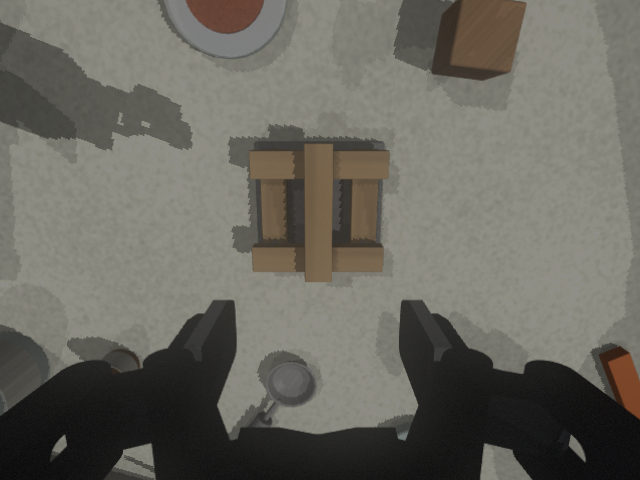

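The crib is complete and square. Next I'll hover over the latch tab at about (506,-184).

Call:
apply_moves([
  {"tx": -0.018, "ty": -0.29, "tz": -0.01, "rx": 0, "ry": 0, "rz": -1.5, "claw": 0.04},
  {"tx": -0.018, "ty": -0.29, "tz": -0.01, "rx": 0, "ry": 0, "rz": -1.5, "claw": 0.04},
  {"tx": -0.018, "ty": -0.29, "tz": -0.01, "rx": 0, "ry": 0, "rz": -1.5, "claw": 0.04},
  {"tx": -0.018, "ty": -0.29, "tz": -0.01, "rx": 0, "ry": 0, "rz": -1.5, "claw": 0.04},
  {"tx": -0.018, "ty": -0.29, "tz": -0.01, "rx": 0, "ry": 0, "rz": -1.5, "claw": 0.04},
  {"tx": -0.018, "ty": -0.29, "tz": -0.01, "rx": 0, "ry": 0, "rz": -1.5, "claw": 0.04},
  {"tx": -0.018, "ty": -0.29, "tz": -0.01, "rx": 0, "ry": 0, "rz": -1.5, "claw": 0.04},
  {"tx": -0.018, "ty": -0.29, "tz": -0.01, "rx": 0, "ry": 0, "rz": -1.5, "claw": 0.04},
  {"tx": -0.018, "ty": -0.29, "tz": -0.01, "rx": 0, "ry": 0, "rz": -1.5, "claw": 0.04},
])

```text
clock: 16.7
eef_pos: [505.0, -183.1, 204.4]
tool_rot: [3.14, -0.001, -2.935]
force: [-0.1, -0.7, -0.3]
width: 39.8
```

```bash
python3 slat.py w11 45
```

```text
[ 505.  -183.1  204.4] [ 3.1395e+00 -1.4000e-03 -2.9353e+00] 39.83168407286931 [ 0.39  0.5  -0.14  1.86  0.09  0.79  1.98] 16.7
(584, 349, 56, 28) [ 17  97 126] [566.9  77.5] [21.3 44.8] 109.1
(268, 273, 34, 92) [ 17  85 129] [ 584.3 -192.9] [25.2 79.3] 11.8
(584, 262, 56, 85) [ 17  93 107] [518.8  57.4] [41.3 68.1] 19.1
```

View pics/w11.png

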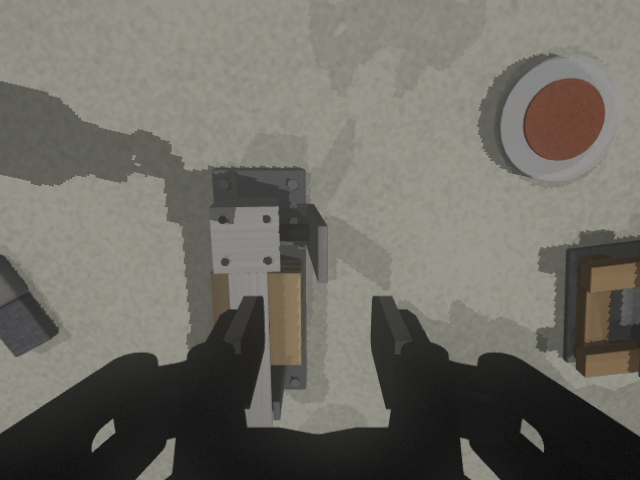

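```bash
python3 - <<'E'
import cv2
im=cv2.imread("pics/w11.png")[190:295,200:345]
cv2.imwrite("pics/tab.png",cv2.convertScaleAbs(cv2.resize(im,None,fx=5,fy=5,interpolation=cv2.INTER_CUBIC),alpha=1.6))
E
```

```text
(no output)
```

View pics/tab.png

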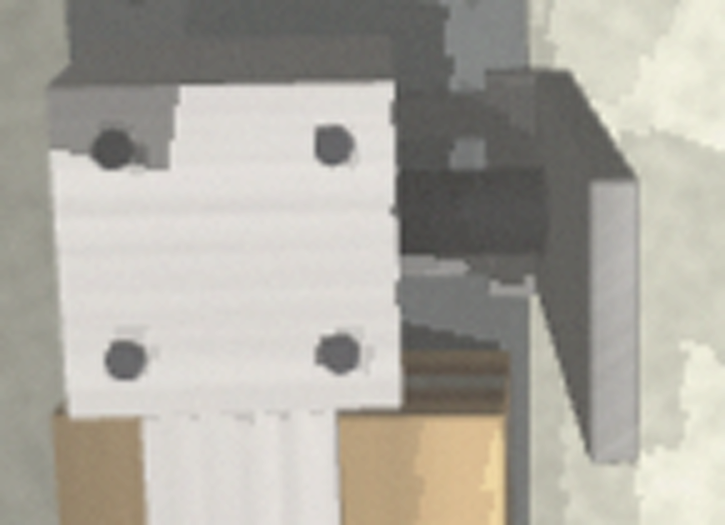

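```bash
python3 - <<'E'
from h import *
c,_=load("w11"); g=lambda x,y:(200+x/5,190+y/5)
T=plane(c,[g(590,180),g(638,182),g(636,462),g(592,460)],128)[:,:2]; B=plane(c,[g(50,85),g(395,82),g(402,405),g(68,415)],88)[:,:2]
print(T.round(1),T.mean(0)); print(B.round(1),B.mean(0))
d=lambda a,b:np.degrees(np.arctan2(*(b-a)[::-1]))
print(d(T[1],T[2]),d(T[0],T[3]),d(B[0],B[3]),d(B[1],B[2]))
E
```

```text
[[ 486.1 -186.8]
 [ 485.2 -181.6]
 [ 517.  -175. ]
 [ 517.8 -179.9]] [ 501.50472366 -180.82897407]
[[ 496.4 -254.7]
 [ 487.1 -211.8]
 [ 529.6 -203.1]
 [ 540.  -246.3]] [ 513.2647833 -228.9820429]
11.761506912760298 12.212342476805324 10.961895864981326 11.617460447016386
```

Call:
apply_moves([
  {"tx": 0.003, "ty": 0.002, "tz": -0.04, "rx": 0, "ry": 0, "rz": 0, "claw": 0.04},
  {"tx": 0.003, "ty": 0.002, "tz": -0.07, "rx": 0, "ry": 0, "rz": 0, "claw": 0.04},
  {"tx": 0.003, "ty": 0.002, "tz": -0.1, "rx": 0, "ry": 0, "rz": 0, "claw": 0.04},
  {"tx": 0.003, "ty": 0.002, "tz": -0.11, "rx": 0, "ry": 0, "rz": 0, "claw": 0.04},
  {"tx": 0.003, "ty": 0.002, "tz": -0.11, "rx": 0, "ry": 0, "rz": 0, "claw": 0.04},
  {"tx": 0.003, "ty": 0.002, "tz": -0.11, "rx": 0, "ry": 0, "rz": 0, "claw": 0.04},
])

```text
clock: 17.35
eef_pos: [509.2, -182.4, 96.2]
tool_rot: [-3.141, 0.001, -2.936]
force: [0.2, -0.4, 0.7]
width: 39.6
```

Call:
apply_moves([
  {"tx": 0, "ty": 0, "tz": -0.002, "rx": 0, "ry": 0, "rz": 0, "claw": 0.0},
  {"tx": 0, "ty": 0, "tz": -0.002, "rx": 0, "ry": 0, "rz": 0, "claw": 0.0},
  {"tx": 0, "ty": 0, "tz": -0.002, "rx": 0, "ry": 0, "rz": 0, "claw": 0.0},
  {"tx": 0, "ty": 0, "tz": -0.002, "rx": 0, "ry": 0, "rz": 0, "claw": 0.0},
  {"tx": 0, "ty": 0, "tz": -0.002, "rx": 0, "ry": 0, "rz": 0, "claw": 0.0},
  {"tx": 0, "ty": 0, "tz": -0.002, "rx": 0, "ry": 0, "rz": 0, "claw": 0.0},
])

```text
clock: 17.95
eef_pos: [509.6, -183.0, 96.8]
tool_rot: [-3.14, 0.003, -2.937]
force: [-5.7, 3.7, 22.9]
width: 5.1
```

Call:
apply_moves([
  {"tx": 0, "ty": 0, "tz": 0.001, "rx": 0, "ry": 0, "rz": 0, "claw": 0.0},
  {"tx": -0.001, "ty": 0.005, "tz": 0.002, "rx": 0, "ry": 0, "rz": 0, "claw": 0.0},
  {"tx": -0.002, "ty": 0.01, "tz": 0.002, "rx": 0, "ry": 0, "rz": 0, "claw": 0.0},
  {"tx": -0.003, "ty": 0.014, "tz": 0.002, "rx": 0, "ry": 0, "rz": 0, "claw": 0.0},
  {"tx": -0.003, "ty": 0.016, "tz": 0.002, "rx": 0, "ry": 0, "rz": 0, "claw": 0.0},
  {"tx": -0.003, "ty": 0.016, "tz": 0.002, "rx": 0, "ry": 0, "rz": 0, "claw": 0.0},
])

```text
clock: 18.55
eef_pos: [506.9, -170.5, 97.3]
tool_rot: [-3.136, 0.003, -2.939]
force: [-0.6, -6.5, 5.7]
width: 4.6
```

Call:
apply_moves([
  {"tx": -0.001, "ty": 0.003, "tz": 0, "rx": 0, "ry": 0, "rz": 0, "claw": 0.0},
  {"tx": -0.0015, "ty": 0.006, "tz": 0, "rx": 0, "ry": 0, "rz": 0, "claw": 0.0},
  {"tx": -0.0015, "ty": 0.006, "tz": 0, "rx": 0, "ry": 0, "rz": 0, "claw": 0.0},
  {"tx": -0.0015, "ty": 0.006, "tz": 0, "rx": 0, "ry": 0, "rz": 0, "claw": 0.0},
])

```text
clock: 18.95
eef_pos: [505.9, -165.1, 97.1]
tool_rot: [-3.135, 0.004, -2.94]
force: [1.2, -6.9, 2.9]
width: 5.0
```

Call:
apply_moves([
  {"tx": -0.0005, "ty": 0.002, "tz": 0, "rx": 0, "ry": 0, "rz": 0, "claw": 0.0},
  {"tx": -0.0005, "ty": 0.002, "tz": 0, "rx": 0, "ry": 0, "rz": 0, "claw": 0.0},
  {"tx": -0.0005, "ty": 0.002, "tz": 0, "rx": 0, "ry": 0, "rz": 0, "claw": 0.0},
])

```text
clock: 19.25
eef_pos: [505.5, -163.2, 97.1]
tool_rot: [-3.135, 0.005, -2.94]
force: [1.7, -6.8, 2.6]
width: 4.6
```

Call:
apply_moves([
  {"tx": 0, "ty": 0, "tz": 0.002, "rx": 0, "ry": 0, "rz": 0, "claw": 0.0},
  {"tx": 0, "ty": 0, "tz": 0.004, "rx": 0, "ry": 0, "rz": 0, "claw": 0.0},
  {"tx": 0, "ty": 0, "tz": 0.006, "rx": 0, "ry": 0, "rz": 0, "claw": 0.0},
  {"tx": 0, "ty": 0, "tz": 0.008, "rx": 0, "ry": 0, "rz": 0, "claw": 0.0},
  {"tx": 0, "ty": 0, "tz": 0.01, "rx": 0, "ry": 0, "rz": 0, "claw": 0.0},
])

```text
clock: 19.75
eef_pos: [503.9, -162.5, 105.5]
tool_rot: [-3.138, 0.001, -2.94]
force: [2.6, -6.5, -9.4]
width: 5.1
```

Call:
apply_moves([
  {"tx": 0, "ty": 0, "tz": 0.005, "rx": 0, "ry": 0, "rz": 0, "claw": 0.0},
  {"tx": 0, "ty": 0, "tz": 0.01, "rx": 0, "ry": 0, "rz": 0, "claw": 0.0},
  {"tx": 0, "ty": 0, "tz": 0.015, "rx": 0, "ry": 0, "rz": 0, "claw": 0.0},
  {"tx": 0, "ty": 0, "tz": 0.02, "rx": 0, "ry": 0, "rz": 0, "claw": 0.0},
])

```text
clock: 20.15
eef_pos: [503.6, -162.9, 126.1]
tool_rot: [-3.137, 0.001, -2.94]
force: [-0.4, -8.3, 0.8]
width: 5.1
```

```bash
python3 - <<'E'
from h import *
s=read_state();print(s['force'],s['torque'],s['width'])
c,im=shot("scene","s2"); a=im[190:350,170:330]
c,w=shot("wrist","w12")
o=np.hstack([cv2.resize(a,(480,480),interpolation=cv2.INTER_CUBIC),w[150:420,160:480][:, :320].copy().repeat(1,0) if 0 else cv2.resize(w[130:400,170:350],(320,480))])
cv2.imwrite("pics/chk.png",cv2.convertScaleAbs(o[:,:,::-1],alpha=1.4))
E
```

```text
[-0.36727166 -8.34997443  0.78848672] [-2.05477109  0.07485776 -0.10278806] 5.071072753400344
```

View pics/chk.png

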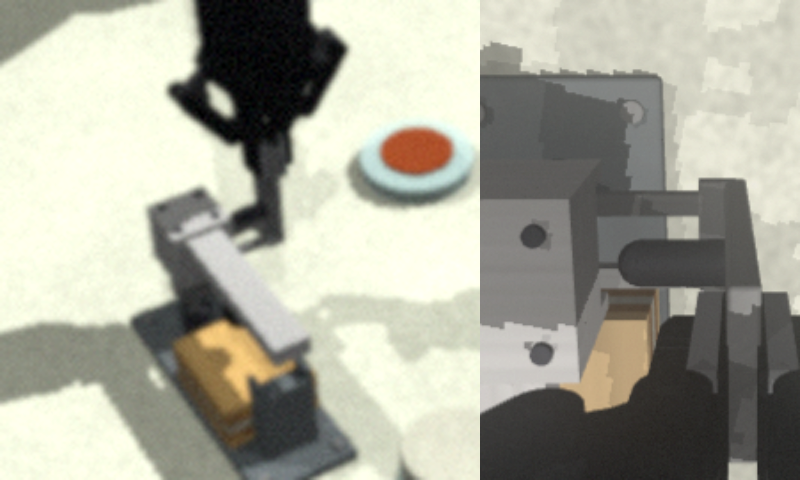

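The tab is held, the latch is out and the tongue has risen level. I'll keep lifting.

Call:
apply_moves([
  {"tx": 0, "ty": 0, "tz": 0.005, "rx": 0, "ry": 0, "rz": 0, "claw": 0.0},
  {"tx": 0, "ty": 0, "tz": 0.01, "rx": 0, "ry": 0, "rz": 0, "claw": 0.0},
  {"tx": 0, "ty": 0, "tz": 0.015, "rx": 0, "ry": 0, "rz": 0, "claw": 0.0},
  {"tx": 0, "ty": 0, "tz": 0.02, "rx": 0, "ry": 0, "rz": 0, "claw": 0.0},
  {"tx": 0, "ty": 0, "tz": 0.03, "rx": 0, "ry": 0, "rz": 0, "claw": 0.0},
  {"tx": 0, "ty": 0, "tz": 0.04, "rx": 0, "ry": 0, "rz": 0, "claw": 0.0},
  {"tx": 0, "ty": 0, "tz": 0.04, "rx": 0, "ry": 0, "rz": 0, "claw": 0.0},
  {"tx": 0, "ty": 0, "tz": 0.04, "rx": 0, "ry": 0, "rz": 0, "claw": 0.0},
])

```text
clock: 21.05
eef_pos: [503.6, -158.9, 165.7]
tool_rot: [-3.141, 0.001, -2.937]
force: [-0.3, 0.5, -5.6]
width: 5.3
```

Call:
apply_moves([
  {"tx": 0, "ty": 0.005, "tz": 0.02, "rx": 0, "ry": 0, "rz": 0, "claw": 0.0},
  {"tx": 0, "ty": 0.02, "tz": 0.03, "rx": 0, "ry": 0, "rz": 0, "claw": 0.0},
  {"tx": -0.002, "ty": 0.045, "tz": 0.03, "rx": 0, "ry": 0, "rz": 0, "claw": 0.0},
  {"tx": -0.003, "ty": 0.075, "tz": 0.03, "rx": 0, "ry": 0, "rz": 0, "claw": 0.0},
  {"tx": -0.005, "ty": 0.105, "tz": 0.03, "rx": 0, "ry": 0, "rz": 0, "claw": 0.0},
  {"tx": -0.007, "ty": 0.135, "tz": 0.03, "rx": 0, "ry": 0, "rz": 0, "claw": 0.0},
  {"tx": -0.008, "ty": 0.165, "tz": 0.03, "rx": 0, "ry": 0, "rz": 0, "claw": 0.0},
  {"tx": -0.01, "ty": 0.195, "tz": 0.03, "rx": 0, "ry": 0, "rz": 0, "claw": 0.0},
  {"tx": -0.011, "ty": 0.225, "tz": 0.03, "rx": 0, "ry": 0, "rz": 0, "claw": 0.0},
  {"tx": -0.012, "ty": 0.25, "tz": 0.03, "rx": 0, "ry": 0, "rz": 0, "claw": 0.0},
  {"tx": -0.013, "ty": 0.27, "tz": 0.03, "rx": 0, "ry": 0, "rz": 0, "claw": 0.0},
  {"tx": -0.014, "ty": 0.285, "tz": 0.03, "rx": 0, "ry": 0, "rz": 0, "claw": 0.0},
])

```text
clock: 22.25
eef_pos: [488.7, 128.9, 195.3]
tool_rot: [3.141, 0.0, -2.934]
force: [0.0, -0.0, -4.2]
width: 4.8
```

Call:
apply_moves([
  {"tx": 0, "ty": 0.01, "tz": 0, "rx": 0, "ry": 0, "rz": 0, "claw": 0.0},
  {"tx": 0, "ty": 0.017, "tz": 0, "rx": 0, "ry": 0, "rz": 0, "claw": 0.0},
  {"tx": 0, "ty": 0.019, "tz": 0, "rx": 0, "ry": 0, "rz": 0, "claw": 0.0},
  {"tx": 0, "ty": 0.019, "tz": 0, "rx": 0, "ry": 0, "rz": 0, "claw": 0.0},
  {"tx": 0, "ty": 0.019, "tz": 0, "rx": 0, "ry": 0, "rz": 0, "claw": 0.0},
  {"tx": 0, "ty": 0.019, "tz": 0, "rx": 0, "ry": 0, "rz": 0, "claw": 0.0},
  {"tx": 0, "ty": 0.019, "tz": 0, "rx": 0, "ry": 0, "rz": 0, "claw": 0.0},
  {"tx": 0, "ty": 0.019, "tz": 0, "rx": 0, "ry": 0, "rz": 0, "claw": 0.0},
])

```text
clock: 23.05
eef_pos: [489.4, 144.7, 195.3]
tool_rot: [-3.142, -0.0, -2.938]
force: [1.3, 0.3, -3.8]
width: 5.2
```

```bash
python3 - <<'E'
from h import *
s=read_state();print(s['force'],s['torque'],s['width'],s['eef_pos'],s['qd'].round(3),s['clock'])
c,im=shot("scene","s3"); a=im[130:330,230:470]
c,w=shot("top","t3")
c0,w0=load("top0")
o=np.hstack([cv2.resize(a,(480,400),interpolation=cv2.INTER_CUBIC),cv2.resize(w[150:350,200:360],(320,400),interpolation=cv2.INTER_CUBIC)])
cv2.imwrite("pics/chk2.png",cv2.convertScaleAbs(o[:,:,::-1],alpha=1.4))
E
```

```text
[ 1.27013069  0.27211168 -3.83330544] [0.13961582 0.09247899 0.07140205] 5.19225592081532 [489.42305804 144.73832263 195.34536677] [-0.004 -0.001 -0.002  0.     0.     0.001  0.001] 23.05
```

View pics/chk2.png

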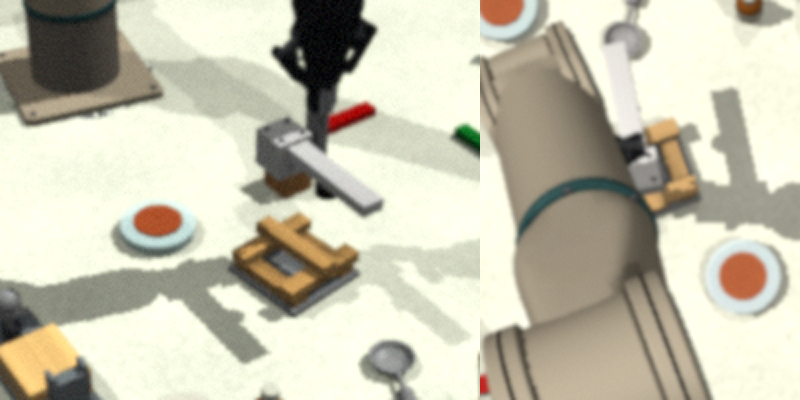

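```bash
python3 - <<'E'
from h import *
c,_=load("top0"); print(plane(c,[(284,240),(270,175)],186).round(0))
s=read_state();print(s['eef_pos'].round(1),s['force'].round(1),s['width'])
E
```

```text
[[482.  87. 186.]
 [632. 120. 186.]]
[489.4 144.9 195.3] [ 0.9 -1.4 -3.6] 4.894300420853901
```

Call:
apply_moves([
  {"tx": 0, "ty": 0, "tz": 0, "rx": 0, "ry": 0, "rz": 0, "claw": 0.0},
  {"tx": 0, "ty": 0, "tz": 0, "rx": 0, "ry": 0, "rz": 0, "claw": 0.0},
  {"tx": 0, "ty": 0, "tz": 0, "rx": 0, "ry": 0, "rz": 0, "claw": 0.0},
  {"tx": 0, "ty": 0, "tz": 0, "rx": 0, "ry": 0, "rz": 0, "claw": 0.0},
  {"tx": 0, "ty": 0, "tz": 0, "rx": 0, "ry": 0, "rz": 0, "claw": 0.0},
])

```text
clock: 23.65
eef_pos: [489.3, 145.1, 195.3]
tool_rot: [-3.142, -0.0, -2.937]
force: [0.7, 0.1, -4.4]
width: 5.1
```

```bash
python3 -c "
from h import *
print(finish_job()); s=read_state(); print(s['clock'],s['eef_pos'],s['force'],s['width'])"
```

```text
the job is handed in; nothing more can be done
None
the job is handed in; nothing more can be done
```

The job is handed in. The crib is finished, and the gripper is holding the tongue level by its latch tab over it. `finish_job` gave no verdict. The clock stood at about 23.7 s of the 72 s allowed.

- **Crib:** The end slats measured within about 1 mm of flush with the runner ends. The top slat looked square and centred in the wrist view. All three were let go, and the last view shows them still in place.
- **Latch:** I pulled it about 20 mm, with a spring force of roughly 7 N. This was done while the tongue was still seated, and the tongue then came off the ball cleanly.
- **Final hold:**
  - The tool is at (489, 145, 195) mm and steady.
  - The balance point is about 168 mm up by calculation, with the coupler rim about 90 mm above the top slat.
  - It is roughly 0 to 20 mm sideways from the crib centre.
  - The tongue looks level and touches only the fingers.

**Checks that disagreed:**
- The top view put the coupler about 16 mm from where the grip geometry says it is. The coupler was partly hidden by the arm there, and either value is well within the 60 mm limit.
- The measured hanging weight drifted between 3.6 and 5.6 N, though the finger opening stayed near 5 mm.
- Part-way through the lift the upward load briefly read near zero, probably because the coupler was rubbing on the ball. It returned to normal once clear.

I saw no bystander moved in the parts of the last pictures I checked. I did not measure each one.

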